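Stand the tipped sample vial up and snap its cap on

TASK

One sample vial in the little three-place rack has tipped over against the two-pronged fork at the rack's end: stand it upright in that end well, leaving its two sealed neighbours standing in theirs. Then take the loose orange cap from the desk and press it straight down onto the vial's stud until it clicks and sits fully home on the collar, going on pressing after the force drops. Finish without letting up: at the end the program is still pressing the cap firmly down.

Things in the scene. Friction and masses are not known exactly. Their poses are not given: they have to be found in the camera images.
- rack: Grey rack fixed to the desk, 66 x 206 x 16 mm high, long axis = its own y; origin: centre of its underside. Three square wells, 40 mm wide, 8 mm deep, at y = -66, 0, +66 mm (floors 8 mm above the desk). Past the +y well a fork of two upright steel pins (8 mm thick, at x = -13 and +13, y = +92 mm) reaches 54.5 mm above the desk.
- end_well (a point): Centre of the floor of the rack's +y end well, the place of the tipped vial; axes as the rack's.
- vial_mid (a point): Centre of the tipped loose vial, on its axis 48 mm above its foot; own z: foot to stud. White body, blue band, 36 mm across, 0 to 70 mm above the foot; grey collar 26 mm across to 76 mm; stud 15 mm across to 96 mm, tip tapered. 0.12 kg. At the start it leans about 32 degrees to the rack's +y, foot edge in the end well, resting on the fork pins 50 mm up its body.
- vial_base (a point): Centre of the foot (underside) of the tipped vial.
- vial_seat (a point): Point on that vial's axis level with the collar's top (76 mm above the foot), where the cap's mouth rests when home. Four spring nubs on the stud, 8 mm above this point, stand out to 21 mm across and make the click.
- cap_mid (a point): Centre (17 mm up) of the loose ribbed orange cap, 31 mm across, 34 mm high, 25 g, standing mouth down on the desk; own z: mouth to closed top. Mouth 18 mm wide, inside 27 mm deep. It meets the nubs with its mouth 12 mm above the collar; the push peaks (10 to 12 N) at 10 to 11 mm, drops to about nothing by 7 mm, the cap snaps in over the last 5 mm and rests on the collar.
- cap_mouth (a point): Centre of the cap's mouth (its lower rim).
- vial_next_mid (a point): Centre (39 mm above its foot) of the squat sealed vial in the rack's middle well: white, blue band, orange top, 36 mm across, 78 mm high, loose.
- vial_far_mid (a point): Centre of the like sealed vial in the rack's -y end well.
There are look-alikes about, which are no part of the job. Leave any purple look-alike of the rack alone.

How it is judged:
By the outcome, as a careful person would: the job done as asked, in the order asked, and still so for the second after the job is handed in, while the arm keeps its last pose, push and grip.
It also fails if it takes over 51 s, if anything falls off the work surface, if the arm or the gripper's body presses on something with over 40 N, if the wrist force passes 120 N, or if a joint passes its speed limit or range.

ROBOT

A 6-joint arm with a two-finger parallel gripper is mounted at the origin on a cart in front of the work surface, level with it; the furniture and walls round the work are solid. World frame = base frame: x ahead of the robot, y to its left, z up, the work surface at z = 0. Lengths are in mm, angles in rad, forces in N, time in s.
With the tool pointing down it reaches from about 350 to 875 mm from the base axis. Payload 4.2 kg.
Tool frame: the origin (TCP) lies between the finger pads; the fingertips stand 25 mm ahead of it and the grasp point (between the pads) lies 6 mm ahead of it; z points along the fingers, y is the line along which they close (so a half turn about z gives the same grasp; the last joint's range is limited). The gripper opens to 85 mm and grips with 20 to 120 N. Pads are 22 mm wide; open, the fingers measure 114 mm over their backs; the gripper's body (76 mm by 85 mm) begins 54 mm behind the grasp point. The pads swing forward as they close: fully open they stand 13 mm farther back than shut.
Start: joints at [-0.927, 0.385, 0.008, 0, -1.194, -0.259], TCP at [234.622, -579.268, 234.912] pointing down, gripper open.
Joint ranges: [-3.14, 3.14], [-1.21, 2.06], [-1.07, 1.41], [-3.16, 2.05], [-2.99, -0.16], [-3.1, 3.1]. Speed limits (rad/s): [2.79, 2.79, 3.14, 3.14, 3.14, 3.14].

INTERFACE

Orientations are given as a unit quaternion [x, y, z, w].
In Python, from bench import read_state, get_image, job_done gives the robot as it stands.
- The arm moves only by the tool play_rows, never from a script. Its argument "series" is a list of rows, each a list of 6 numbers: the shift along the world's x, y, z in mm, then the turn, a rotation vector about the world's x, y, z in units of 6 degrees (1.0 is 6 degrees). A call has 1 to 20 rows; each row shifts and turns the commanded pose from where the row before left it; what a row does not reach is not made up. A row lasts 1/12 s, in which the tool goes at most 41.7 mm and 7.16 degrees, less where a joint would pass 70% of its speed; a pose out of reach is approached as far as the arm can. A call is refused whole if a number of a shift passes 41.7 or a number of a turn 1, either way. A call with a gripper value outside its range is refused whole. "gripper" is the opening, from 0 (shut) to 1 (fully open), set as the call begins (left out, the last holds). The fingers move at their own pace and stop on an object; the grip force is fixed at half the most. Time passes only in rows, so rows that do not move let the fingers close. It gives the time, the measured TCP pose, the force, the opening and the grip force at its end, in the units of the state.
- read_state(): the state, without advancing time (a new reading comes with each control period).
- get_image(name): name is "scene" or "top" or "wrist"; returns a dict with "image" (480x640x3 uint8, red, green, blue), "fx", "fy", "cx", "cy" (pixels), "eye" and "rotation" of the camera in the world. Camera axes: x right, y down, z forward; pixel columns grow to the right and rows downward; lengths in mm; the calibration is good to about 2 mm. A picture is of the moment at which its call begins. There is no depth.
- job_done(): hands the job in; it is judged then, once.
The state is a dict: "clock": time; "joints": joint angles; "joint_vel": joint speeds; "joint_efforts": joint torques, N m; "position": TCP position; "ee_rot": TCP orientation; "contact_force": force on the tool from outside, world axes, zero at the start; "wrist_torque": the same for the moment, N m; "gripper_width": finger opening in mm; "grasp_force": force on a finger pad.
Only numpy, scipy, OpenCV 4.12 (cv2) and the standard library are available. Lean on these libraries where they do the work, as an engineer would, in place of code of your own. Each camera call takes 0.05 s, during which the arm holds its last target. There are 200 camera calls.

## Working session

There is one attempt and no reset: what is moved stays moved. The work goes in short steps, Python scripts to look and compute and a tool call to move; the robot and the scene stay as the last step left them, time stands still between calls to the robot, and variables do not carry over. Pictures are saved under pics/ and viewed, at most 10 in all, crops included, and the job is handed in when it is done.

Besides the shell and the picture viewer there is one more tool, called after "Request:" as name(argument=value, ...), one argument or row to a line, values as JSON. play_rows: Moves the arm, as the interface text tells. Its arguments: {"type":"object","properties":{"series":{"type":"array","items":{"type":"array","items":{"type":"number"}}},"gripper":{"type":"number"}},"required":["series"]}

```bash
mkdir -p pics; ls
cat > h.py <<'E'
import numpy as np, cv2
from bench import read_state, get_image, job_done
def grab(name,fn):
    d=get_image(name); cv2.imwrite('pics/'+fn+'.png',cv2.cvtColor(d['image'],cv2.COLOR_RGB2BGR))
    np.savez('pics/'+fn+'.npz',**d); return d
def load(fn): return dict(np.load('pics/'+fn+'.npz'))
def ray(d,u,v):
    r=np.array(d['rotation']).reshape(3,3)@np.array([(u-d['cx'])/d['fx'],(v-d['cy'])/d['fy'],1.]); return np.array(d['eye']),r/np.linalg.norm(r)
def plane(d,u,v,z):
    e,r=ray(d,u,v); return e+r*(z-e[2])/r[2]
def proj(d,p):
    c=np.array(d['rotation']).reshape(3,3).T@(np.array(p,float)-d['eye']); return d['cx']+d['fx']*c[0]/c[2], d['cy']+d['fy']*c[1]/c[2]
def tri(d1,p1,d2,p2):
    e1,r1=ray(d1,*p1);e2,r2=ray(d2,*p2)
    s=np.linalg.lstsq(np.c_[r1,-r2],e2-e1,rcond=None)[0]; a=e1+s[0]*r1;b=e2+s[1]*r2
    return (a+b)/2,np.linalg.norm(a-b)
E
python3 - <<'E'
from h import *
np.set_printoptions(precision=3,suppress=True)
for n in('scene','top'):
    d=grab(n,n+'0'); print(n,d['eye'],d['rotation'],d['fx'],d['cx'],d['cy'])
print(read_state())
E
```

```text
pics
scene [-462.18  -810.385  648.029] [ 0.745 -0.421  0.248 -0.454] 531.7987364614389 320.08643088749335 226.98357901678844
top [ 395.482 -250.934 1506.666] [ 0.716 -0.697  0.023 -0.022] 579.1873602667326 324.422504167524 242.73962134584144
{'clock': 0.1, 'joints': array([-0.927,  0.385,  0.007, -0.   , -1.194, -0.259]), 'joint_vel': array([-0.001, -0.002,  0.004,  0.002,  0.001, -0.   ]), 'joint_efforts': array([ -0.001, -39.332,  18.893,   4.198,  -0.003,  -0.   ]), 'position': array([ 234.445, -578.81 ,  233.955]), 'ee_rot': array([-0.191,  0.982,  0.001, -0.   ]), 'contact_force': array([ 0.759,  0.605, -0.67 ]), 'wrist_torque': array([ 0.009,  0.021, -0.015]), 'grasp_force': 0.0, 'gripper_width': 85.50534810172061}
```

View pics/scene0.png

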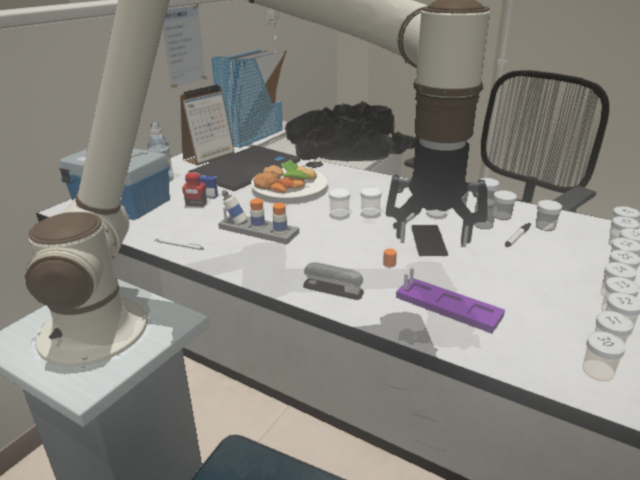

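View pics/top0.png

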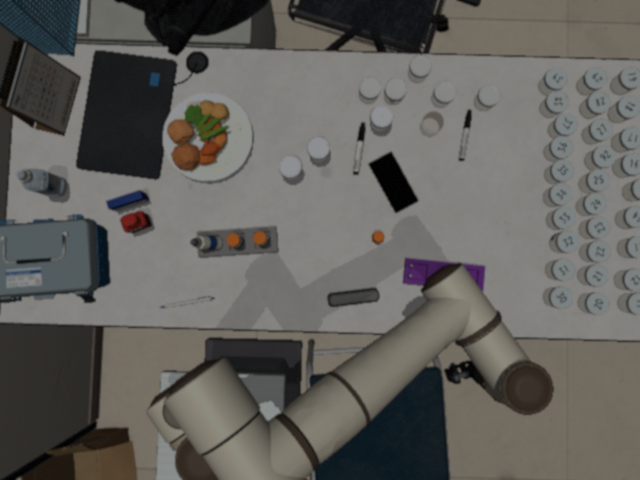

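The scene view shows the grey rack (220–298, 215–240), with the tipped vial at (233,207) and sealed neighbours at (257,213) and (279,218). The orange cap is at (390,257), and the purple look-alike is at (450,304). In the top view the rack is at (237,241), the stud points left at (197,242), and the cap is at (378,237).

```bash
sed -i "s/np.array(d\['rotation'\]).reshape(3,3)/R.from_quat(d['rotation']).as_matrix()/; 1a from scipy.spatial.transform import Rotation as R" h.py
python3 - <<'E'
from h import *
np.set_printoptions(precision=1,suppress=True)
t=load('top0');s=load('scene0')
def blobs(d,lo,hi,mn):
    h=cv2.cvtColor(d['image'],cv2.COLOR_RGB2HSV); m=cv2.inRange(h,lo,hi)
    n,l,st,c=cv2.connectedComponentsWithStats(m); return [(c[i],st[i]) for i in range(1,n) if st[i,4]>=mn]
for d,n in((t,'t'),(s,'s')):
    for c,st in blobs(d,(5,150,100),(18,255,255),30): print(n,c,st, plane(d,*c,34)if n=='t' else plane(d,*c,17))
# rack grey in top
im=t['image'][220:265,185:290].astype(int); 
g=(im.max(2)<125)&(im.max(2)-im.min(2)<25)
m=np.zeros((480,640),np.uint8); m[220:265,185:290]=g*255
m=cv2.morphologyEx(m,cv2.MORPH_OPEN,np.ones((3,3)))
cs=max(cv2.findContours(m,0,2)[0],key=cv2.contourArea); r=cv2.minAreaRect(cs); print(r)
for p in cv2.boxPoints(r): print(p,plane(t,*p,16))
print('ctr',plane(t,*r[0],16))
a=cv2.resize(t['image'][215:270,180:290],None,fx=7,fy=7,interpolation=2)
b=cv2.resize(s['image'][180:250,210:310],None,fx=7.7,fy=7.7,interpolation=2)
o=np.zeros((600,800,3),np.uint8)
a=cv2.resize(a,(560,280));b=cv2.resize(b,(457,320));c=cv2.resize(s['image'][240:275,370:410],(340,300));o[:280,:560]=a;o[280:600,:457]=b;o[290:590,460:800]=c
cv2.imwrite('pics/crop1.png',o[:,:,::-1])
E
```

```text
t [211.2 148.4] [200 134  26  29 329] [725.8  45.4  34. ]
t [183.  154.2] [173 145  21  19 294] [708.5 117.4  34. ]
t [259.5 237.5] [254 232  12  12 123] [499.5 -86.6  34. ]
t [377.8 236.5] [373 232  10  10  82] [ 510.3 -388.    34. ]
t [232.7 239.4] [227 234  12  12 122] [492.8 -18.5  34. ]
s [256.  201.2] [251 199  11   5  43] [602.  65.  17.]
s [278.4 205.7] [274 204  10   5  41] [609.4  -7.2  17. ]
((236.0, 244.5), (39.0, 94.0), 90.0)
[189. 225.] [528.   98.3  16. ]
[283. 225.] [ 534.7 -144.3   16. ]
[283. 264.] [ 434.1 -147.5   16. ]
[189. 264.] [427.4  94.1  16. ]
ctr [480.9 -24.8  16. ]
```

View pics/crop1.png

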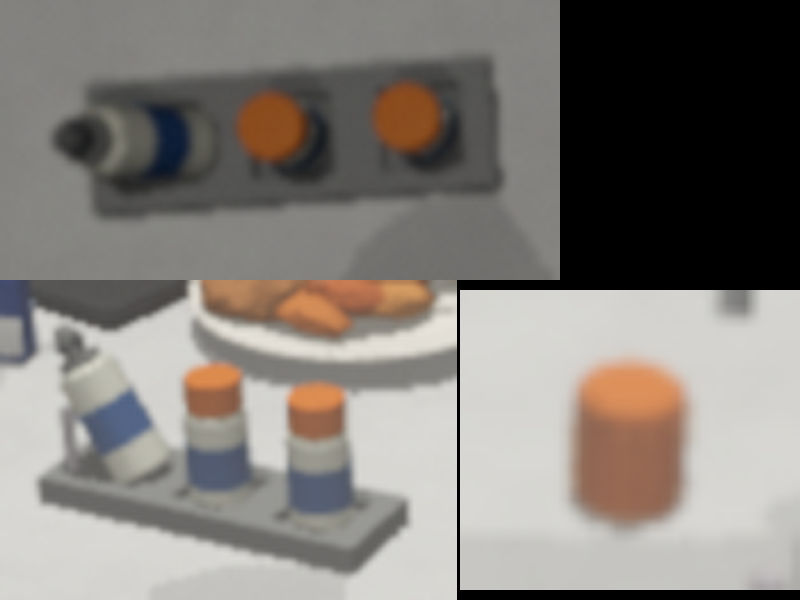

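Run:
```python
from h import *
np.set_printoptions(precision=1,suppress=True)
t=load('top0');s=load('scene0')
f=560/110
P=[plane(t,180+x/f,215+y/f,16) for x,y in((90,85),(493,57),(500,187),(98,215))]
for p in P: print(p)
c=sum(P)/4; ax=(P[0]+P[3]-P[1]-P[2])/2; print('c',c,'len',np.linalg.norm(ax),'w',np.linalg.norm(P[0]+P[1]-P[2]-P[3])/2)
ya=ax/np.linalg.norm(ax); ya[2]=0; ya/=np.linalg.norm(ya); xa=np.array([ya[1],-ya[0],0]); print('ya',ya,'yaw',np.degrees(np.arctan2(-ya[0],ya[1])))
for u,v in((259.5,237.5),(232.7,239.4)):
    q=plane(t,u,v,86);print('top',q,'local',(q-c)@xa,(q-c)@ya)
# scene check: rack corners (crop scale 457/100)
k=457/100
for x,y in((40,205-0),(350,555-0)): pass
print('end',c+66*ya,'tip u,v',proj(t,c+66*ya))
# stud tip in both
print(tri(t,(180+68/f,215+135/f),s,(210+65/k,180+(332-280)/k)))
print(tri(t,(377.8,236.5),s,(370+630/340*40-460/340*40,240+(390-290)/300*35)))
```

```text
[511.3  75.2  16. ]
[ 531.2 -128.5   16. ]
[ 465.3 -134.2   16. ]
[445.5  68.5  16. ]
c [488.3 -29.7  16. ] len 204.1227848916722 w 66.13100012680577
ya [-0.1  1.   0. ] yaw 5.58095480531418
top [495.8 -92.5  86. ] local 1.2921477282583003 -63.2118862225679
top [489.3 -26.9  86. ] local 1.2022182608547574 2.7695405291775175
end [481.9  36.   16. ] tip u,v (np.float64(212.4422968027507), np.float64(243.47371487893528))
(array([480.8,  68.1,  93.1]), np.float64(0.5208477734474527))
(array([ 511.1, -389.4,   31.6]), np.float64(2.3890872631600684))
```

```bash
cat >> h.py <<'E'
C=np.array([488.6,-29,0]); yaw=np.radians(5.6)
ya=np.array([-np.sin(yaw),np.cos(yaw),0]); xa=np.array([ya[1],-ya[0],0]); zz=np.array([0,0,1.])
def tool(tilt,sg=1):  # tool axis for vial leaning tilt deg to +ya
    a=np.radians(tilt); z=-(ya*np.sin(a)+zz*np.cos(a)); y=sg*xa; return R.from_matrix(np.c_[np.cross(y,z),y,z])
def togo(pos,rot):
    s=read_state(); d=pos-s['position']; rv=(rot*R.from_quat(s['ee_rot']).inv()).as_rotvec(degrees=True)/6
    print('shift',d.round(1),'turn',rv.round(2),'|turn|deg',round(np.linalg.norm(rv)*6,1),'F',s['contact_force'].round(1),'w',round(s['gripper_width'],1),'t',round(s['clock'],2),'q',s['joints'].round(2))
E
python3 - <<'E'
from h import *
a=-tool(32).as_matrix()[:,2]
g=C+85.4*ya+zz*71.8; print(g)
for sg in(1,-1): togo(g+a*(6+110),tool(32,sg))
E
```

```text
[480.26642036  55.99241996  71.8       ]
shift [239.8 696.  -63.8] turn [ -3.21  -5.26 -17.22] |turn|deg 109.8 F [ 0.8  0.6 -0.7] w 85.5 t 0.1 q [-0.93  0.39  0.01 -0.   -1.19 -0.26]
shift [239.8 696.  -63.8] turn [-4.89  2.94 11.93] |turn|deg 79.3 F [ 0.8  0.6 -0.7] w 85.5 t 0.1 q [-0.93  0.39  0.01 -0.   -1.19 -0.26]
```

Request:
play_rows(
  series=[
    [12,34.8,0,-0.24,0.15,0.6],
    [12,34.8,0,-0.24,0.15,0.6],
    [12,34.8,0,-0.24,0.15,0.6],
    [12,34.8,0,-0.24,0.15,0.6],
    [12,34.8,0,-0.24,0.15,0.6],
    [12,34.8,0,-0.24,0.15,0.6],
    [12,34.8,0,-0.24,0.15,0.6],
    [12,34.8,0,-0.24,0.15,0.6],
    [12,34.8,0,-0.24,0.15,0.6],
    [12,34.8,0,-0.24,0.15,0.6],
    [12,34.8,0,-0.24,0.15,0.6],
    [12,34.8,0,-0.24,0.15,0.6],
    [12,34.8,-4,-0.24,0.15,0.6],
    [12,34.8,-6,-0.24,0.15,0.6],
    [12,34.8,-10,-0.24,0.15,0.6],
    [12,34.8,-10,-0.24,0.15,0.6],
    [12,34.8,-10,-0.24,0.15,0.6],
    [12,34.8,-10,-0.24,0.15,0.6],
    [12,34.8,-10,-0.24,0.15,0.6],
    [0,0,0,0,0,0],
  ],
  gripper=1,
)

```text
clock: 1.77
position: [464.9, 87.4, 172.6]
ee_rot: [0.698, -0.666, 0.192, 0.179]
contact_force: [0.6, -0.5, -0.4]
gripper_width: 85.2
grasp_force: 0.0
```

Run:
```python
from h import *
a=-tool(32).as_matrix()[:,2]
g=C+85.4*ya+zz*71.8
togo(g+a*(6+110),tool(32,-1)); d=grab('wrist','w1'); print(d['eye'],proj(d,g),proj(d,C+66*ya+8*zz))
```

```text
shift [ 9.4 29.8 -2.4] turn [-0.27  0.04  0.46] |turn|deg 3.2 F [ 0.6 -0.5 -0.4] w 85.2 t 1.77 q [ 0.76  0.3  -0.56  0.45 -1.12 -1.  ]
[462.57567641  86.83315105 333.8968643 ] (np.float64(306.44559210049744), np.float64(266.9886473033775)) (np.float64(309.5898380613294), np.float64(255.20543032610826))
```

View pics/w1.png

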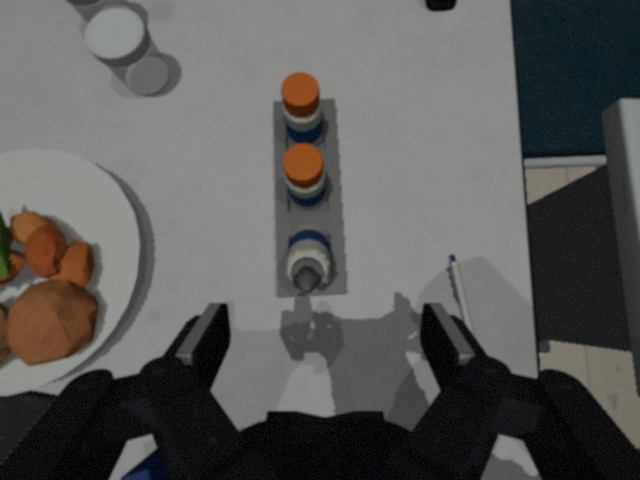

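The wrist view shows the rack corners at (276,101), (334,99), (345,294) and (278,296). The vial's stud tip is at (307,292), with the fingers straddling it.

Run:
```python
from h import *
np.set_printoptions(precision=1,suppress=True)
d=load('w1'); t=load('top0'); f=560/110
P=[plane(d,u,v,16) for u,v in((278,296),(276,101),(334,99),(345,294))]
for p in P: print(p)
c=sum(P)/4; ax=(P[0]+P[3]-P[1]-P[2])/2; print('c',c,np.linalg.norm(ax),'yaw',np.degrees(np.arctan2(-ax[0],ax[1])))
h=cv2.cvtColor(d['image'],cv2.COLOR_RGB2HSV); m=cv2.inRange(h,(5,150,100),(18,255,255)); m[:,:250]=0
n,l,st,cc=cv2.connectedComponentsWithStats(m)
print(st[1:],cc[1:])
for p in((300.5,90),(303,160)): q=plane(d,*p,86); print(q,(q-C)@xa,(q-C)@ya)
q,e=tri(d,(307,292),t,(180+63/f,215+136/f)); print('tip',q,e,(q-C)@xa,(q-C)@ya)
foot=C+51.5*ya+17.5*zz; ax=ya*np.sin(np.radians(32))+zz*np.cos(np.radians(32))
for s in(70,96): print(s,proj(d,foot+ax*s),proj(t,foot+ax*s))
```

```text
[509.1  78.   16. ]
[ 526.9 -126.2   16. ]
[ 465.3 -131.3   16. ]
[446.3  73.2  16. ]
c [486.9 -26.6  16. ] 205.17093860267155 yaw 5.138090427579957
[[ 282   73   36   33  936]
 [ 283  143   40   38 1157]] [[299.5  89.2]
 [302.2 161.6]]
[493.  -90.5  86. ] -1.574085083278386 -61.61408977286895
[487.1 -27.8  86. ] -1.3608535911350235 1.3820197863062011
tip [480.2  75.4  70.6] 2.968066006058211 1.8717830111142795 104.69392402250942
70 (np.float64(306.2092666222865), np.float64(270.31999182011623)) (np.float64(198.34217429754193), np.float64(242.44618280010764))
96 (np.float64(305.0403489298111), np.float64(286.5054309234577)) (np.float64(190.74483512045055), np.float64(242.25316646584818))
```

```bash
sed -i 's/^C=.*/C=np.array([487.8,-28,0]); yaw=np.radians(5.4)/' h.py
python3 - <<'E'
from h import *
a=-tool(32).as_matrix()[:,2]
g=C+86*ya+zz*72; print(g,a)
togo(g+a*6,tool(32,-1)); togo(g+a*56,tool(32,-1))
E
```

```text
[479.70668505  57.61832896  72.        ] [-0.04986981  0.52756746  0.8480481 ]
shift [ 16.1 -24.  -96.1] turn [-0.26  0.03  0.47] |turn|deg 3.2 F [-0.5 -0.6 -0.6] w 85.3 t 1.82 q [ 0.76  0.29 -0.57  0.44 -1.12 -1.  ]
shift [ 13.6   2.4 -53.7] turn [-0.26  0.03  0.47] |turn|deg 3.2 F [-0.5 -0.6 -0.6] w 85.3 t 1.82 q [ 0.76  0.29 -0.57  0.44 -1.12 -1.  ]
```

Request:
play_rows(
  series=[
    [3.4,0.6,-13.4,-0.06,0,0.12],
    [3.4,0.6,-13.4,-0.06,0,0.12],
    [3.4,0.6,-13.4,-0.06,0,0.12],
    [3.4,0.6,-13.4,-0.06,0,0.12],
    [0.5,-5.3,-8.5,0,0,0],
    [0.5,-5.3,-8.5,0,0,0],
    [0.5,-5.3,-8.5,0,0,0],
    [0.5,-5.3,-8.5,0,0,0],
    [0,0,0,0,0,0],
    [0,0,0,0,0,0],
  ],
)

```text
clock: 2.65
position: [477.8, 62.1, 87.4]
ee_rot: [0.709, -0.65, 0.204, 0.183]
contact_force: [0.3, 0.7, -0.7]
gripper_width: 85.5
grasp_force: 0.0
```

Run:
```python
from h import *
a=-tool(32).as_matrix()[:,2]
g=C+86*ya+zz*72
togo(g+a*6,tool(32,-1)); d=grab('wrist','w2'); cv2.imwrite('pics/w2c.png',d['image'][150:450,150:490,::-1])
foot=C+52*ya+17.5*zz; print([proj(d,foot+a*s) for s in(70,76,96)])
```

```text
shift [  1.6  -1.3 -10.3] turn [-0.04  0.05  0.05] |turn|deg 0.5 F [ 0.3  0.7 -0.7] w 85.5 t 2.65 q [ 0.7   0.42 -0.7   0.6  -0.88 -1.1 ]
[(np.float64(319.56095768535283), np.float64(306.12654450262016)), (np.float64(319.3663823107589), np.float64(312.4664918867861)), (np.float64(318.6068548566971), np.float64(337.2145572862876))]
```

View pics/w2c.png

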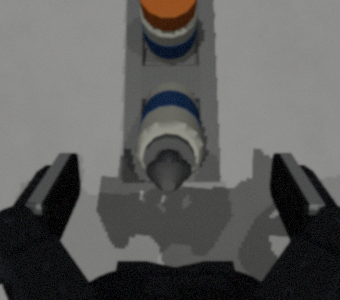

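The stud tip is at (317,339), against a predicted (319,337), and the fingers straddle it evenly. I'll descend the last stretch and close.

Request:
play_rows(
  series=[
    [0.8,-0.7,-5,0,0,0],
    [0.8,-0.7,-5,0,0,0],
    [0,0,0,0,0,0],
  ],
)

```text
clock: 2.95
position: [479.6, 61.5, 76.7]
ee_rot: [0.71, -0.649, 0.204, 0.183]
contact_force: [0.2, -0.8, -1.2]
gripper_width: 85.5
grasp_force: 0.0
```

Request:
play_rows(
  series=[
    [0,0,0,0,0,0],
    [0,0,0,0,0,0],
    [0,0,0,0,0,0],
    [0,0,0,0,0,0],
    [0,0,0,0,0,0],
    [0,0,0,0,0,0],
    [0,0,0,0,0,0],
    [0,0,0,0,0,0],
  ],
  gripper=0,
)

```text
clock: 3.62
position: [480.8, 62.6, 78.1]
ee_rot: [0.71, -0.649, 0.205, 0.181]
contact_force: [0.0, 1.9, 5.6]
gripper_width: 21.9
grasp_force: 63.3
```

Run:
```python
from h import *
s=grab('scene','s3'); d=grab('wrist','w3')
a=-tool(32).as_matrix()[:,2]; foot=C+52*ya+17.5*zz; print([proj(d,foot+a*k) for k in(70,76,96)])
st=read_state(); print(st['position'],R.from_quat(st['ee_rot']).as_matrix().round(2), st['gripper_width'], st['contact_force'])
A=cv2.resize(s['image'][150:250,190:310],(480,400),interpolation=2); B=d['image'][200:440,160:480]
o=np.zeros((400,800,3),np.uint8); o[:,:480]=A; o[:240,480:]=B; cv2.imwrite('pics/c3.png',o[:,:,::-1])
```

```text
[(np.float64(325.502121062825), np.float64(305.1423107715324)), (np.float64(325.46489720144416), np.float64(311.837045123077)), (np.float64(325.3181737881596), np.float64(338.22534119595304))]
[480.81596082  62.57553357  78.05258051] [[ 0.07 -1.    0.06]
 [-0.85 -0.09 -0.52]
 [ 0.53 -0.01 -0.85]] 22.15805671468212 [0.98345266 2.62574603 5.32006848]
```

View pics/c3.png

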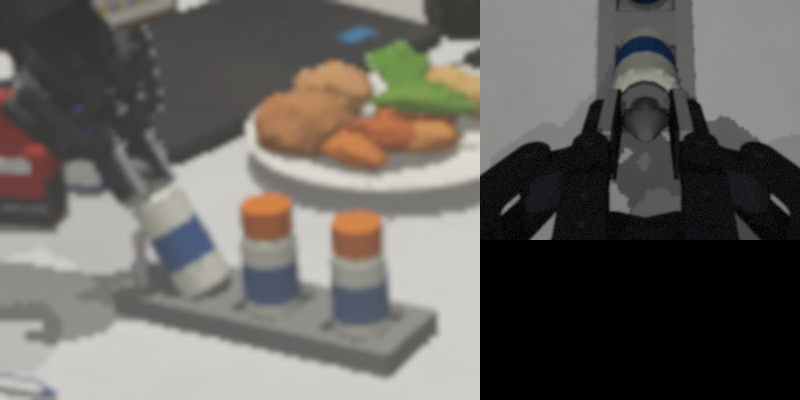

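Run:
```python
from h import *
np.set_printoptions(precision=1,suppress=True)
s=load('s3'); d=load('w3'); st=read_state(); M=R.from_quat(st['ee_rot']).as_matrix(); p=st['position']
cr=lambda q:(np.array(proj(s,q))-[190,150])*4
cw=lambda q:np.array(proj(d,q))-[160,200]+[480,0]
a=-tool(32).as_matrix()[:,2]; foot=C+52*ya+17.5*zz
for k in(0,70,76,84,96): print('axis',k,cr(foot+a*k),cw(foot+a*k))
for k in(-20,0,6,25):
  for sd in(-11,11): print('tool',k,sd,cr(p+M[:,2]*k+M[:,1]*sd),cw(p+M[:,2]*k+M[:,1]*sd))
for q in(C-66*ya+86*zz,C+86*zz,C-66*ya+16*zz+33*xa-37*ya,C-66*ya+16*zz-33*xa-37*ya): print(cr(q),cw(q))
```

```text
axis 0 [202.6 283.7] [645.8  51.9]
axis 70 [147.1 191.5] [645.5 105.1]
axis 76 [142.3 183.5] [645.5 111.8]
axis 84 [135.9 172.8] [645.4 121.6]
axis 96 [126.3 156.8] [645.3 138.2]
tool -20 -11 [140.  155.5] [615.4 133.9]
tool -20 11 [120.1 168.2] [668.3 133.8]
tool 0 -11 [155.9 181.9] [618.9 108.9]
tool 0 11 [136.3 195. ] [665.4 108.8]
tool 6 -11 [160.7 189.9] [619.8 102.5]
tool 6 11 [141.1 203. ] [664.7 102.4]
tool 25 -11 [175.7 214.9] [622.3  85. ]
tool 25 11 [156.3 228.3] [662.7  84.9]
[353.5 221.2] [ 644.1 -179.7]
[262.8 202.6] [644.6 -73.1]
[435.1 310.4] [ 602.9 -141.4]
[384.4 355.8] [ 686.9 -142.2]
```

Run:
```python
from h import *
np.set_printoptions(precision=1,suppress=True)
d=load('w2'); p=np.array([477.8,62.1,87.4]); M=R.from_quat([0.709,-0.65,0.204,0.183]).as_matrix()
for k in(-15,0,12,25):
  print(k,[np.array(proj(d,p+M[:,2]*k+M[:,1]*sd+M[:,0]*e))-150 for sd in(-42.5,42.5) for e in(-11,11)])
s=load('s3')['image'][170:220,205:255]; o=cv2.resize(s,(600,600),interpolation=2); cv2.imwrite('pics/c4.png',o[:,:,::-1])
```

```text
-15 [array([ 75.7, 198.5]), array([ 70.7, 154.4]), array([268.5, 198.3]), array([273.1, 154.2])]
0 [array([ 84.4, 178.9]), array([ 80.2, 137.9]), array([260.2, 178.7]), array([264.1, 137.8])]
12 [array([ 90.3, 165.5]), array([ 86.7, 126.8]), array([254.6, 165.3]), array([257.9, 126.6])]
25 [array([ 95.9, 152.9]), array([ 92.8, 116.3]), array([249.2, 152.7]), array([252.2, 116.2])]
```

View pics/c4.png

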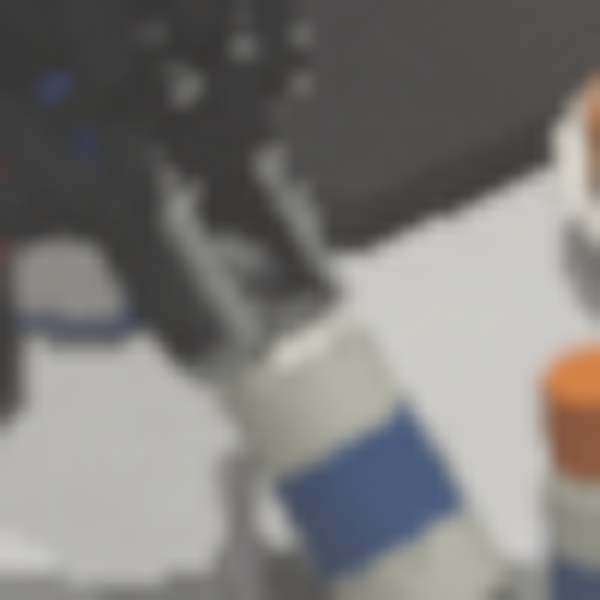

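The fingers stopped on the shoulder, gripping the collar and nubs at a width of 22 mm. The fingertips sit about 20 mm further back than I assumed. I'll open, go 20 mm further along the axis and regrip on the body.

Request:
play_rows(
  series=[
    [0,0,0,0,0,0],
    [0,0,0,0,0,0],
    [0,0,0,0,0,0],
    [0,0,0,0,0,0],
    [0,0,0,0,0,0],
    [0.3,-3,-5,0,0,0],
    [0.3,-3,-5,0,0,0],
    [0.3,-3,-5,0,0,0],
    [0.3,-2,-3,0,0,0],
    [0,0,0,0,0,0],
  ],
  gripper=1,
)

```text
clock: 4.55
position: [480.3, 49.6, 58.4]
ee_rot: [0.709, -0.649, 0.204, 0.184]
contact_force: [0.5, -0.2, -0.2]
gripper_width: 85.4
grasp_force: 0.0
```

Request:
play_rows(
  series=[
    [0,0,0,0,0,0],
    [0,0,0,0,0,0],
    [0,0,0,0,0,0],
    [0,0,0,0,0,0],
    [0,0,0,0,0,0],
    [0,0,0,0,0,0],
    [0,0,0,0,0,0],
  ],
  gripper=0,
)

```text
clock: 5.13
position: [481.6, 51.2, 59.8]
ee_rot: [0.71, -0.649, 0.204, 0.182]
contact_force: [1.5, -0.6, 1.9]
gripper_width: 33.6
grasp_force: 59.5
```

Run:
```python
from h import *
w=C+66*ya; print(w)
togo(w+0.9*ya+zz*75,tool(0,-1))
```

```text
[481.58885132  37.70708966   0.        ]
shift [ -0.1 -12.6  15.2] turn [5.26 0.56 0.05] |turn|deg 31.7 F [ 1.5 -0.6  1.9] w 33.6 t 5.13 q [ 0.66  0.46 -0.75  0.66 -0.81 -1.15]
```

Request:
play_rows(
  series=[
    [0,0,6,0,0,0],
    [0,0,7,0,0,0],
    [0,0,7,0,0,0],
    [0,-1,0,0.53,0.06,0],
    [0,-1,0,0.53,0.06,0],
    [0,-1.2,0,0.53,0.06,0],
    [0,-1.2,0,0.53,0.06,0],
    [0,-1.2,0,0.53,0.06,0],
    [0,-1.4,0,0.53,0.06,0],
    [0,-1.4,0,0.53,0.06,0],
    [0,-1.4,-1,0.53,0.06,0],
    [0,-1.4,-1,0.53,0.06,0],
    [0,-1.4,-2,0.53,0.06,0],
    [0,0,0,0,0,0],
    [0,0,0,0,0,0],
  ],
)

```text
clock: 6.38
position: [481.1, 37.7, 75.7]
ee_rot: [0.738, -0.675, -0.004, 0.001]
contact_force: [-0.2, -0.0, -1.1]
gripper_width: 34.0
grasp_force: 59.9
```

Run:
```python
from h import *
w=C+66*ya
togo(w+0.9*ya+zz*75,tool(0,-1))
s=grab('scene','s5'); d=grab('wrist','w5')
print([(np.array(proj(s,w+zz*(24+k)))-[190,150])*4 for k in(0,70)])
A=cv2.resize(s['image'][150:250,190:290],(400,400),interpolation=2); B=cv2.resize(d['image'][100:440,150:490],(400,400))
cv2.imwrite('pics/c5.png',np.hstack([A,B])[:,:,::-1])
```

```text
shift [ 0.4  0.9 -0.7] turn [-0.03 -0.06  0.05] |turn|deg 0.5 F [-0.2 -0.  -1.1] w 34.0 t 6.38 q [ 0.41  0.34 -0.53 -0.01 -0.7  -0.32]
[array([183.94184376, 270.87541184]), array([174.43886629, 173.31946208])]
```

View pics/c5.png

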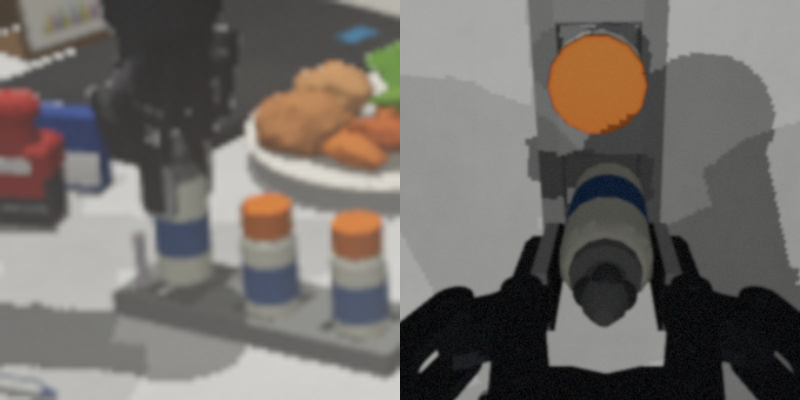

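The vial hangs upright over the end well: in the scene its foot is at about (185,280) in the crop, and in the wrist view the stud tip is at about (322,370). Both neighbours are still standing. I'll check the lean from stud and collar pixels.

Run:
```python
from h import *
np.set_printoptions(precision=1,suppress=True)
d=load('w5'); p=np.array([481.1,37.7,75.7])
for yo in(-5,0,5): 
  q=p+ya*(yo-0.9); print(yo,'tip',(np.array(proj(d,q+zz*46-0*ya))-[150,100])/.85+[400,0],(np.array(proj(d,q+zz*46+6*ya))-[150,100])/.85+[400,0],'collar far -y edge',(np.array(proj(d,q+zz*26-13*ya))-[150,100])/.85+[400,0],'body top -y edge',(np.array(proj(d,q+zz*20-18*ya))-[150,100])/.85+[400,0])
w=C+66*ya
for e in((20,-20),(-20,-20)): print('well corner',(np.array(proj(d,w+xa*e[0]+ya*e[1]+16*zz))-[150,100])/.85+[400,0])
for e in((20,-20),(-20,-20)): print('mid well corner',(np.array(proj(d,C+xa*e[0]+ya*e[1]+16*zz))-[150,100])/.85+[400,0])
```

```text
-5 tip [602.1 311.7] [602.2 328.7] collar far -y edge [601.8 236.3] body top -y edge [601.8 214. ]
0 tip [602.2 325.9] [602.4 342.4] collar far -y edge [602.  249.8] body top -y edge [601.9 227.4]
5 tip [602.4 339.7] [602.5 355.8] collar far -y edge [602.1 263. ] body top -y edge [602.  240.5]
well corner [563.5 153.6]
well corner [639.1 153.1]
mid well corner [557.9  20.9]
mid well corner [642.2  20.4]
```

Request:
play_rows(
  series=[
    [0,0,-4,0,0,0],
    [0,0,-4,0,0,0],
    [0,0,-3,0,0,0],
    [0,0,-2,0,0,0],
    [0,0,0,0,0,0],
  ],
)

```text
clock: 6.9
position: [482.1, 38.8, 62.1]
ee_rot: [0.739, -0.674, -0.003, 0.0]
contact_force: [2.9, 0.7, -3.3]
gripper_width: 33.7
grasp_force: 59.8
```

Request:
play_rows(
  series=[
    [0,0,-1,0,0,0],
    [0,0,-1,0,0,0],
    [0,0,0,0,0,0],
  ],
)

```text
clock: 7.15
position: [482.1, 38.5, 60.6]
ee_rot: [0.739, -0.674, -0.003, -0.0]
contact_force: [3.6, 0.1, -1.7]
gripper_width: 33.7
grasp_force: 60.0
```

Request:
play_rows(
  series=[
    [0,0,-1,0,0,0],
    [0,0,0,0,0,0],
  ],
)

```text
clock: 7.32
position: [482.2, 38.5, 60.4]
ee_rot: [0.739, -0.674, -0.003, -0.0]
contact_force: [1.4, 1.2, 4.8]
gripper_width: 33.3
grasp_force: 60.8
```

Request:
play_rows(
  series=[
    [0,0,-0.8,0,0,0],
    [0,0,0,0,0,0],
  ],
)

```text
clock: 7.48
position: [482.2, 38.5, 60.3]
ee_rot: [0.739, -0.674, -0.003, -0.0]
contact_force: [-0.3, 1.6, 10.7]
gripper_width: 33.5
grasp_force: 61.4
```

Request:
play_rows(
  series=[
    [0,0,0,0,0,0],
    [0,0,0,0,0,0],
    [0,0,0,0,0,0],
    [0,0,0,0,0,0],
    [0,0,0,0,0,0],
    [0,0,20,0,0,0],
    [0,0,30,0,0,0],
    [0,0,35,0,0,0],
    [0,0,35,0,0,0],
    [0,0,0,0,0,0],
    [0,0,0,0,0,0],
  ],
  gripper=1,
)

```text
clock: 8.4
position: [481.8, 38.5, 180.4]
ee_rot: [0.738, -0.674, -0.003, -0.001]
contact_force: [-0.3, -0.1, -0.2]
gripper_width: 85.8
grasp_force: 0.0
```

Run:
```python
from h import *
np.set_printoptions(precision=1,suppress=True)
d=grab('wrist','w6'); s=grab('scene','s6'); togo(np.array([510.5,-388.5,100]),tool(0,-1))
w=C+66*ya
for k in(8,78,84,104): print(k,np.array(proj(d,w+k*zz)),(np.array(proj(s,w+k*zz))-[190,150])*4)
print(proj(d,C+86*zz))
A=cv2.resize(s['image'][150:250,190:290],(400,400),interpolation=2); B=d['image'][20:420,120:520]
cv2.imwrite('pics/c6.png',np.hstack([A,B])[:,:,::-1])
```

```text
shift [  30.4 -426.4  -77.7] turn [-0.  -0.1  0. ] |turn|deg 0.6 F [-0.  -0.4 -0.6] w 85.7 t 8.5 q [ 0.4  0.2 -0.4 -0.  -1.  -0.3]
8 [323.6 214. ] [186.1 292.5]
78 [323.5 237.6] [176.7 196. ]
84 [323.5 240.2] [175.8 187.5]
104 [323.4 249.7] [173. 159.]
(np.float64(322.7965374321621), np.float64(148.8663295371071))
```

View pics/c6.png

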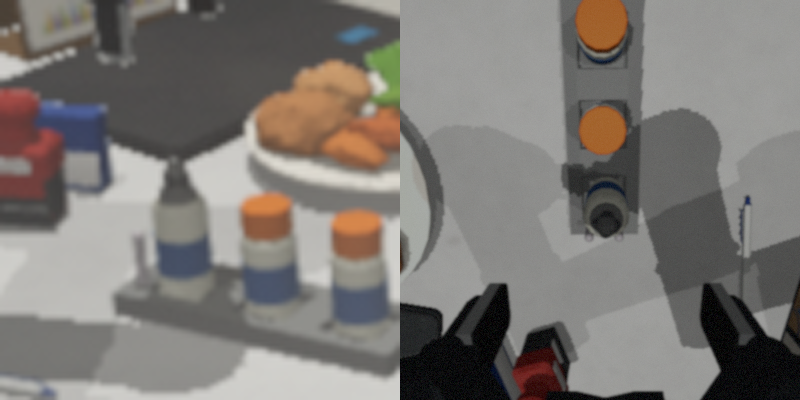

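The vial now stands upright in the end well with its stud tip at about (326,246) in the wrist image, and both neighbours are standing. I'll measure the stud numerically, and re-estimate the cap.

Run:
```python
from h import *
np.set_printoptions(precision=1,suppress=True)
d=load('w6'); g=cv2.cvtColor(d['image'],cv2.COLOR_RGB2GRAY)
print(d['fx'],d['eye'])
print(g[196:262:3,300:352:3])
```

```text
333.8141756376075 [488.4 -44.1 318.8]
[[ 44  41  39  42  37  45  43  47  47  48  47  46  41  50  52  53  58  61]
 [ 43  46  49  49  47  55  66  63  66  63  69  63  53  61  57  48  61  62]
 [ 42  43  43  57  79  66  54  35  31  34  36  51  61  64  58  47  60  66]
 [ 42  44  45  55  58  30  27  25  26  20  28  18  25  54  54  47  61  62]
 [ 46  43  46  51  28  21  33  51  59  56  52  40  26  26  49  46  63  61]
 [ 48  45  48  29  28  58  68  68  73  72  74  68  62  42  29  48  62  60]
 [ 49  52  73  38  65  70  72  76  73  66  69  73  72  65  42  43  60  57]
 [ 77  63  59  61  66  70  80  80  78  78  78  78  75  71  67  41  62  60]
 [ 84  62  64  71  75  79  85  86  88  84  86  85  84  80  68  56  58  59]
 [ 85  64  69  75  81  86  82  70  58  53  66  75  86  86  77  69  62  58]
 [ 82  63  62  82  86  68  41  46  45  46  44  41  63  83  84  77  61  58]
 [ 90  61  71  85  70  43  44  45  47  36  43  42  46  60  84  77  68  58]
 [ 98  70  73  80  49  47  48  37  19  22  13  42  49  46  80  80  80  90]
 [ 99  74  79  75  43  47  36  19  27  28  25  30  45  45  65  83  79 100]
 [ 98  74  81  65  45  39  37  34  34  34  32  36  40  46  57  80  82  99]
 [ 85  83  77  72  34  24  40  37  38  42  40  32  25  30  58  81  85 100]
 [ 91  90 100  84  42  36  38  34  48  43  37  36  34  24  65  76  95  98]
 [101  99  92 121  82  34  39  46  48  45  43  41  32  38  87  88 100 103]
 [ 99 100  70  97 126  77  39  35  41  45  39  36  33  81  90 100 102 102]
 [112 107  72  75  98 118  90  41  39  44  33  55  77  90  80 109 112 113]
 [157 148 114 122 108 146 140  92  43  50  95 121 118 126 111 139 141 142]
 [157 154 132 138 126 158 159 155 146 144 145 142 126 134 125 143 142 142]]
```

Run:
```python
from h import *
np.set_printoptions(precision=1,suppress=True)
d=load('w6'); w=C+66*ya
P=lambda x,y,z:np.array(proj(d,w+xa*x+ya*y+zz*z))
print('collar L/R',P(13,0,84),P(-13,0,84),'collar -y',P(0,-13,84),'body-y',P(0,-18,78),'tip',P(0,5,104),P(0,0,104),'1mm',P(-1,0,84)-P(0,0,84),P(0,1,84)-P(0,0,84))
print('body L/R',P(18,0,78),P(-18,0,78))
h=cv2.cvtColor(d['image'],cv2.COLOR_RGB2HSV); m=cv2.inRange(h,(5,150,80),(18,255,255)); m[:,:280]=0;m[:,370:]=0;m[:80]=0;m[200:]=0
n,l,st,c=cv2.connectedComponentsWithStats(m); print(c[1:],st[1:]); print('next top',proj(d,C+86*zz))
# tip via triangulation not needed; cap in scene
s=load('s6'); t=load('top0'); hs=cv2.cvtColor(s['image'],cv2.COLOR_RGB2HSV); m=cv2.inRange(hs,(3,110,80),(18,255,255)); m[:235]=0; m[280:]=0; m[:,:360]=0;m[:,420:]=0
n,l,st,c=cv2.connectedComponentsWithStats(m); print(c[1:],st[1:]); 
for y in(-387,-388.5,-390): print([proj(s,np.array([510.5,y,z])) for z in(0,17,34)])
print(plane(s,*c[1],17))
```

```text
collar L/R [306.  240.3] [340.9 240.1] collar -y [323.3 223.4] body-y [323.3 214.7] tip [323.5 256.5] [323.4 249.7] 1mm [ 1.3 -0. ] [0.  1.3]
body L/R [299.8 237.7] [347.1 237.4]
[[322.4 150.1]] [[ 299  127   47   47 1748]]
next top (np.float64(322.7965374321621), np.float64(148.8663295371071))
[[389.9 252.7]
 [389.5 261. ]] [[384 249  12  10  80]
 [389 261   2   1   2]]
[(np.float64(387.76599681181983), np.float64(263.33573352473627)), (np.float64(388.10260080222145), np.float64(257.02181303025077)), (np.float64(388.44358129646815), np.float64(250.62579933987521))]
[(np.float64(388.35758060309485), np.float64(263.5074333584439)), (np.float64(388.6982014328854), np.float64(257.1909907453515)), (np.float64(389.0432535571858), np.float64(250.79237459786236))]
[(np.float64(388.94984096810754), np.float64(263.6793295592596)), (np.float64(389.2944876359178), np.float64(257.36036319424)), (np.float64(389.64362056951563), np.float64(250.95914284197983))]
[ 530.3 -382.3   17. ]
```

Run:
```python
from h import *
np.set_printoptions(precision=1,suppress=True,linewidth=200)
d=load('w5'); g=cv2.GaussianBlur(cv2.cvtColor(d['image'],cv2.COLOR_RGB2GRAY),(3,3),0); p=np.array([481.1,37.7,75.7])
P=lambda x,y,z:np.array(proj(d,p+xa*x+ya*y+zz*z))
print('collar',P(13,-4,26),P(-13,-4,26),'body',P(18,-3,20),P(-18,-3,20))
for v in (320,330,340,350,360): print(v,g[v,276:372:2])
print(P(5,-5,46),P(-5,-5,46))
```

```text
collar [288.9 334.6] [354.8 334. ] body [278.3 328.1] [365.6 327.4]
320 [53 29 12  9 24 61 79 86 92 92 73 47 47 49 50 50 49 47 48 49 50 49 48 48 48 46 48 49 48 49 48 49 48 49 49 49 47 46 63 88 95 92 87 84 62 24  7 11]
330 [22 11  8  9 18 54 79 88 84 59 50 51 48 49 49 49 42 37 36 32 23 24 23 24 25 24 24 25 25 22 27 34 39 47 49 48 49 49 49 52 77 92 85 74 46 15  7 11]
340 [ 27  12  11   9   5  29  95 118  94  71  51  41  27  24  21  24  27  34  39  38  38  35  34  35  37  36  32  33  29  31  30  28  25  22  26  37  45  49  51  63  82  90 106  79  21  10   8  10]
350 [ 15  13  12  14  26  89 140 148 147 144 109  44  26  26  30  38  39  41  43  40  44  43  44  43  42  45  45  44  43  42  41  40  38  36  29  27  27  50 115 146 149 150 149 137  77  16   9  13]
360 [ 10  14  14  18  78 136 146 147 147 148 148 147 139 114  73  43  39  42  45  45  45  44  44  45  46  45  45  44  43  43  42  40  37  37  35  53 104 142 149 149 149 149 149 149 132  66  12  11]
[306.9 367.2] [336.6 367. ]
```

Request:
play_rows(
  series=[
    [1.2,-18,0,0,0,0],
    [2.4,-36,0,0,0,0],
    [2.4,-36,0,0,0,0],
    [2.4,-36,0,0,0,0],
    [2.4,-36,-5,0,0,0],
    [2.4,-36,-8,0,0,0],
    [2.4,-36,-8,0,0,0],
    [2.4,-36,-8,0,0,0],
    [2.4,-36,-8,0,0,0],
    [2.4,-36,-8,0,0,0],
    [2.4,-36,-8,0,0,0],
    [2.4,-36,-8,0,0,0],
    [1.2,-15,-4,0,0,0],
    [0,0,0,0,0,0],
    [0,0,0,0,0,0],
  ],
)

```text
clock: 9.75
position: [508.5, -390.8, 111.0]
ee_rot: [0.738, -0.675, -0.006, 0.002]
contact_force: [0.1, 0.4, 0.1]
gripper_width: 85.5
grasp_force: 0.0
```

```bash
cat >> h.py <<'E'
def orange(d,lo=(3,110,60),hi=(18,255,255),mn=60):
    m=cv2.inRange(cv2.cvtColor(d['image'],cv2.COLOR_RGB2HSV),lo,hi); n,l,st,c=cv2.connectedComponentsWithStats(m)
    for i in range(1,n):
        if st[i,4]>=mn: print('orange',c[i].round(1),st[i])
E
python3 - <<'E'
from h import *
np.set_printoptions(precision=1,suppress=True)
q=np.array([510.5,-388.5,0])
togo(q+14*zz,tool(0,-1)); d=grab('wrist','w7'); orange(d)
print(d['eye'],[proj(d,q+z*zz) for z in(0,34)], proj(d,q+34*zz+15.5*xa),proj(d,q+34*zz-15.5*ya),proj(d,q+34*zz+15.5*ya),proj(d,q+15.5*ya))
E
```

```text
shift [  2.    2.3 -97. ] turn [-0.1 -0.1  0.1] |turn|deg 0.8 F [0.1 0.4 0.1] w 85.5 t 9.75 q [-0.4  0.5 -0.1 -0.  -1.   0.5]
orange [319.2 244.8] [ 299  220   41   50 1674]
[ 516.  -473.5  249.2] [(np.float64(319.08258294200243), np.float64(237.38923627298556)), (np.float64(318.8054586578879), np.float64(253.26233120990167))] (np.float64(296.41494167413714), np.float64(253.49696632082274)) (np.float64(318.5095723323463), np.float64(231.9697809117797)) (np.float64(319.0886932915776), np.float64(273.64444137660274)) (np.float64(319.32668464525426), np.float64(255.6292811232555))
```

Request:
play_rows(
  series=[
    [0.4,0.3,-16,0,0,0],
    [0.4,0.3,-20,0,0,0],
    [0.4,0.3,-20,0,0,0],
    [0.4,0.3,-20,0,0,0],
    [0.4,0.3,-13,0,0,0],
    [0,0,-8,0,0,0],
    [0,0,0,0,0,0],
  ],
)

```text
clock: 10.38
position: [511.0, -387.4, 15.0]
ee_rot: [0.739, -0.674, -0.006, 0.001]
contact_force: [0.6, -0.5, 0.9]
gripper_width: 85.4
grasp_force: 0.0
```

Request:
play_rows(
  series=[
    [0,0,0,0,0,0],
    [0,0,0,0,0,0],
    [0,0,0,0,0,0],
    [0,0,0,0,0,0],
    [0,0,0,0,0,0],
    [0,0,0,0,0,0],
    [0,0,0,0,0,0],
    [0,0,0,0,0,0],
  ],
  gripper=0,
)

```text
clock: 11.05
position: [512.5, -389.8, 17.8]
ee_rot: [0.739, -0.674, -0.003, 0.001]
contact_force: [0.1, 0.0, 4.3]
gripper_width: 28.0
grasp_force: 59.6
```

Request:
play_rows(
  series=[
    [0,0,10,0,0,0],
    [0,0,25,0,0,0],
    [0,0,35,0,0,0],
    [0,0,35,0,0,0],
    [0,0,35,0,0,0],
    [0,0,15,0,0,0],
    [0,0,0,0,0,0],
    [0,0,0,0,0,0],
  ],
)

```text
clock: 11.72
position: [511.8, -389.2, 172.5]
ee_rot: [0.738, -0.675, -0.003, 0.0]
contact_force: [-0.0, 1.0, -1.3]
gripper_width: 28.3
grasp_force: 59.1
```

Run:
```python
from h import *
np.set_printoptions(precision=1,suppress=True)
d=grab('wrist','w8'); orange(d); st=read_state(); p=st['position']
togo(C+66*ya+0.8*ya+zz*160,tool(0,-1))
M=R.from_quat(st['ee_rot']).as_matrix()
for k in(-17,17,0): print(k,[np.array(proj(d,p+zz*k+e*ya)) for e in(-15.5,0,15.5)])
print(p-d['eye'])
s=grab('scene','s8'); orange(s); print([proj(s,p+zz*k) for k in(-20,-10,0,10,20)])
```

```text
orange [324.8 311.4] [ 292  267   66   87 4702]
shift [-29.6 427.3 -10.9] turn [-0.1 -0.1  0. ] |turn|deg 0.6 F [-1.   0.  -0.9] w 27.9 t 11.77 q [-0.4  0.5 -0.  -0.  -1.1  0.5]
-17 [array([323.7, 264.1]), array([323.9, 291.2]), array([324.1, 316.9])]
17 [array([323.8, 296.6]), array([324. , 328.7]), array([324.2, 358.6])]
0 [array([323.7, 278.6]), array([323.9, 308. ]), array([324.1, 335.7])]
[  -7.6   82.8 -140.2]
orange [276.1 179.9] [255 166  49  26 669]
orange [256.3 203.5] [251 198  12  12 111]
orange [278.6 207.8] [273 203  12  11 114]
[(np.float64(391.7991501888866), np.float64(204.38398360808964)), (np.float64(392.02489259657455), np.float64(200.21671964514624)), (np.float64(392.25245754505585), np.float64(196.01581110187306)), (np.float64(392.48186719532873), np.float64(191.78084888044097)), (np.float64(392.7131440691393), np.float64(187.51141722351804))]
```

Request:
play_rows(
  series=[
    [-1.2,18,0,0,0,0],
    [-2.4,36,2,0,0,0],
    [-2.4,36,2,0,0,0],
    [-2.4,36,2,0,0,0],
    [-2.4,36,2,0,0,0],
    [-2.4,36,0,0,0,0],
    [-2.4,36,0,0,0,0],
    [-2.4,36,0,0,0,0],
    [-2.4,36,0,0,0,0],
    [-2.4,36,0,0,0,0],
    [-2.4,36,0,0,0,0],
    [-2.4,31,0,0,0,0],
    [-2.4,18,0,-0.1,-0.1,0],
    [0,0,0,0,0,0],
    [0,0,0,0,0,0],
  ],
)

```text
clock: 13.07
position: [480.7, 38.2, 178.1]
ee_rot: [0.739, -0.673, 0.003, 0.003]
contact_force: [0.5, -0.3, 0.5]
gripper_width: 28.1
grasp_force: 59.1
```

Run:
```python
from h import *
np.set_printoptions(precision=1,suppress=True,linewidth=200)
d=grab('wrist','w9'); orange(d); w=C+66*ya
togo(w+0.8*ya-0.7*xa+zz*130,tool(0,-1))
P=lambda x,y,z:np.array(proj(d,w+xa*x+ya*y+zz*z))
print('collar L/R',P(13,0,84),P(-13,0,84),'collar -y',P(0,-13,84),'body-y',P(0,-18,78),'tip',P(0,0,104),'stud L/R at 94',P(7.5,0,94),P(-7.5,0,94),'1mm',P(-1,0,84)-P(0,0,84),P(0,1,84)-P(0,0,84))
g=cv2.GaussianBlur(cv2.cvtColor(d['image'],cv2.COLOR_RGB2GRAY),(3,3),0)
cu=int(P(0,0,84)[0])
for v in range(200,270,4): print(v,g[v,cu-30:cu+34:2])
print('col',cu+2,g[200:270:1,cu+2])
```

```text
orange [319.6  43.1] [ 293   13   54   62 2544]
orange [320.5 152.2] [ 297  128   49   49 1854]
orange [ 53.1 251.1] [    0   162   119   161 12064]
orange [324.9 311.6] [ 293  267   65   87 4604]
shift [ -0.2   0.9 -48.3] turn [0.1 0.  0. ] |turn|deg 0.5 F [-0.8  0.  -1.3] w 28.1 t 13.12 q [ 0.4  0.2 -0.4  0.  -1.  -0.3]
collar L/R [304.6 243.1] [339.7 243. ] collar -y [322.  226.1] body-y [322.1 217.4] tip [321.9 252.6] stud L/R at 94 [311.5 247.6] [332.6 247.6] 1mm [ 1.4 -0. ] [0.  1.3]
200 [54 56 59 58 51 51 50 49 49 49 49 47 51 57 62 64 65 67 69 69 67 67 65 64 65 58 56 65 66 68 66 67]
204 [53 52 51 50 45 50 50 49 50 52 62 68 66 62 54 49 48 48 52 60 66 73 73 70 64 53 54 64 67 66 66 68]
208 [51 50 50 49 45 48 50 52 59 58 44 32 26 29 28 30 30 28 27 27 25 29 45 61 66 54 55 65 67 66 68 67]
212 [58 51 52 51 46 49 49 49 40 31 33 39 51 62 68 69 69 69 69 63 51 40 29 31 42 52 55 65 67 67 67 69]
216 [80 68 61 56 50 60 75 51 38 57 71 75 78 78 77 77 78 78 78 77 77 74 71 63 45 39 51 64 68 68 65 67]
220 [95 95 95 92 75 68 70 61 70 76 80 87 96 97 89 85 86 86 86 86 86 85 81 77 74 63 53 64 66 66 
[... 1173 characters left out ...]
17 118]
260 [165 166 167 168 165 146 131 139 135 122 145 160 158 143 112  86  81  99 128 144 137 127 139 140 128 140 154 153 151 151 152 152]
264 [168 168 169 169 169 165 155 148 146 154 166 169 169 165 162 161 162 162 162 162 156 143 140 141 143 150 152 152 152 152 152 152]
268 [168 168 168 169 168 169 169 169 165 157 139 116  90  66  52  55  55  53  54  54  61  79 108 133 147 151 152 153 152 153 153 153]
col 324 [ 65  70  70  62  48  34  29  29  30  34  45  57  69  76  78  78  78  79  81  84  86  89  91  91  84  71  57  50  49  49  49  48  43  35  28  26  25  26  29  34  39  43  44  44  43  43  44  45  46
  48  48  49  49  49  49  48  46  43  42  52  81 120 150 163 162 146 115  79  55  45]
```

Request:
play_rows(
  series=[
    [-0.2,-0.6,-10,0,0,0],
    [0,0,-15,0,0,0],
    [0,0,-15,0,0,0],
    [0,0,-8,0,0,0],
    [0,0,-4,0,0,0],
    [0,0,0,0,0,0],
    [0,0,0,0,0,0],
  ],
)

```text
clock: 13.7
position: [482.0, 36.6, 127.7]
ee_rot: [0.738, -0.675, 0.004, 0.001]
contact_force: [0.2, 0.3, -0.4]
gripper_width: 28.1
grasp_force: 59.1
```

Run:
```python
from h import *
np.set_printoptions(precision=1,suppress=True,linewidth=200)
s=grab('scene','s10');w=C+66*ya
for i in range(3): togo(w-1.1*xa+zz*121,tool(0,-1)); d=grab('wrist','w10')
orange(s,mn=30); print([proj(s,w+k*zz) for k in(84,104,108,142)])
P=lambda x,y,z:np.array(proj(d,w+xa*x+ya*y+zz*z))
print('collar L/R',P(13,0,84),P(-13,0,84),'collar -y',P(0,-13,84),P(-1,0,84)-P(0,0,84),P(0,1,84)-P(0,0,84)); orange(d)
g=cv2.GaussianBlur(cv2.cvtColor(d['image'],cv2.COLOR_RGB2GRAY),(3,3),0); cu=int(P(0,0,84)[0]); v0=int(P(0,-13,84)[1])
for v in range(v0-6,v0+18,4): print(v,cu-40,g[v,cu-40:cu+42:2])
print(v0-14,g[v0-14:v0+20,cu+3])
```

```text
shift [-1.7  0.8 -7.1] turn [0.1 0.  0. ] |turn|deg 0.5 F [-0.1  0.2  0.9] w 28.0 t 13.75 q [ 0.4  0.3 -0.5  0.  -0.8 -0.3]
shift [-1.7  0.6 -7.2] turn [0.1 0.1 0. ] |turn|deg 0.5 F [0.9 0.1 0.4] w 28.0 t 13.8 q [ 0.4  0.3 -0.5  0.  -0.8 -0.3]
shift [-1.7  0.5 -7.3] turn [0.1 0.1 0. ] |turn|deg 0.5 F [-0.   0.1 -0. ] w 28.1 t 13.85 q [ 0.4  0.3 -0.5  0.  -0.8 -0.3]
orange [275.9 179.8] [255 166  49  26 679]
orange [235.  182.2] [228 174  11  16  91]
orange [256.1 203.6] [251 198  12  12 114]
orange [278.6 207.8] [273 203  12  11 114]
[(np.float64(233.95601944113076), np.float64(196.88495184969864)), (np.float64(233.2610471278852), np.float64(189.7504843332582)), (np.float64(233.12091126760714), np.float64(188.311873436123)), (np.float64(231.91408670852948), np.float64(175.92281785695573))]
collar L/R [302.5 272.1] [345.9 272. ] collar -y [324.  251.7] [ 1.7 -0. ] [0.  1.5]
orange [320.7  27.8] [ 287    0   68   64 3594]
orange [322.3 161.1] [ 292  131   61   61 2930]
orange [ 35.8 282.5] [   0  195   87  156 9412]
orange [324.9 311.1] [ 293  267   65   87 4665]
245 284 [105  93  91  
[... 429 characters left out ...]
5  44  46  53  71  86  92  91  88  86  84  73  64  63  64  65  64  76]
257 284 [123 108 105 106 106 106 105  95  78  77  83  89  90  77  57  47  48  48  49  48  49  50  48  49  50  51  49  46  48  63  82  92  88  82  77  70  66  65  64  64  75]
261 284 [125 108 106 106 105 104 104  92  77  81  88  90  71  50  48  49  50  50  47  46  42  37  38  40  44  47  50  49  50  49  56  81  91  88  84  81  83  84  79  68  77]
265 284 [126 108 106 105 102  95  95  88  80  84  91  79  55  48  49  50  46  43  38  31  30  32  33  31  30  31  40  47  50  49  49  59  83  89  82  84  99 104 100  90 102]
237 [75 76 77 78 80 80 82 85 88 91 92 89 79 63 50 44 45 48 49 49 49 48 46 42 37 30 27 28 33 38 41 43 44 42]
```

Request:
play_rows(
  series=[
    [-1.4,0.2,0,0,0,0],
    [0,0,-3,0,0,0],
    [0,0,-3,0,0,0],
    [0,0,-2,0,0,0],
    [0,0,0,0,0,0],
    [0,0,0,0,0,0],
  ],
)

```text
clock: 14.4
position: [480.1, 37.2, 119.3]
ee_rot: [0.738, -0.674, 0.004, 0.002]
contact_force: [-0.1, 0.0, -1.0]
gripper_width: 27.8
grasp_force: 59.1
```

Request:
play_rows(
  series=[
    [0,0,-2,0,0,0],
    [0,0,-2,0,0,0],
    [0,0,0,0,0,0],
  ],
)

```text
clock: 14.65
position: [479.9, 37.1, 115.1]
ee_rot: [0.738, -0.674, 0.003, 0.002]
contact_force: [-0.1, 0.5, -0.5]
gripper_width: 28.0
grasp_force: 59.1
```

Request:
play_rows(
  series=[
    [0,0,-1,0,0,0],
    [0,0,-1,0,0,0],
    [0,0,-1,0,0,0],
    [0,0,0,0,0,0],
  ],
)

```text
clock: 14.98
position: [480.7, 37.4, 112.8]
ee_rot: [0.739, -0.674, 0.004, 0.001]
contact_force: [0.4, 0.1, 0.7]
gripper_width: 27.9
grasp_force: 59.3
```

Request:
play_rows(
  series=[
    [0,0,-1,0,0,0],
    [0,0,-1,0,0,0],
    [0,0,0,0,0,0],
  ],
)

```text
clock: 15.23
position: [481.6, 37.7, 112.1]
ee_rot: [0.739, -0.674, 0.005, 0.0]
contact_force: [-1.2, 0.6, 8.5]
gripper_width: 28.4
grasp_force: 60.1
```

Request:
play_rows(
  series=[
    [0,0,-1,0,0,0],
    [0,0,0,0,0,0],
  ],
)

```text
clock: 15.4
position: [482.0, 37.7, 111.6]
ee_rot: [0.739, -0.674, 0.005, -0.0]
contact_force: [-0.6, 0.3, 9.6]
gripper_width: 28.4
grasp_force: 60.3
```

Request:
play_rows(
  series=[
    [0,0,-1,0,0,0],
    [0,0,0,0,0,0],
  ],
)

```text
clock: 15.57
position: [481.7, 37.7, 110.3]
ee_rot: [0.739, -0.674, 0.005, -0.0]
contact_force: [-0.9, 1.0, 8.0]
gripper_width: 28.1
grasp_force: 60.0
```

Request:
play_rows(
  series=[
    [0,0,-1,0,0,0],
    [0,0,0,0,0,0],
  ],
)

```text
clock: 15.73
position: [480.9, 37.5, 108.2]
ee_rot: [0.739, -0.674, 0.004, 0.001]
contact_force: [-0.3, 1.1, 3.4]
gripper_width: 28.2
grasp_force: 59.4
```

Past the peak: the force is dropping, as described for the click. I'll keep pressing home.

Request:
play_rows(
  series=[
    [0,0,-2,0,0,0],
    [0,0,-2,0,0,0],
    [0,0,-1,0,0,0],
    [0,0,0,0,0,0],
  ],
)

```text
clock: 16.07
position: [480.2, 37.2, 102.1]
ee_rot: [0.738, -0.674, 0.004, 0.002]
contact_force: [0.5, 1.2, 1.2]
gripper_width: 28.1
grasp_force: 59.6
```

Request:
play_rows(
  series=[
    [0,0,-1,0,0,0],
    [0,0,-1,0,0,0],
    [0,0,0,0,0,0],
  ],
)

```text
clock: 16.32
position: [481.1, 37.6, 101.7]
ee_rot: [0.739, -0.674, 0.004, 0.001]
contact_force: [-1.0, 1.7, 9.2]
gripper_width: 28.3
grasp_force: 60.4
```

Request:
play_rows(
  series=[
    [0,0,-1,0,0,0],
    [0,0,0,0,0,0],
  ],
)

```text
clock: 16.48
position: [481.3, 37.6, 101.6]
ee_rot: [0.739, -0.674, 0.005, 0.001]
contact_force: [-3.3, 2.0, 13.5]
gripper_width: 27.9
grasp_force: 61.0
```

Request:
play_rows(
  series=[
    [0,0,-1,0,0,0],
    [0,0,-1,0,0,0],
    [0,0,-1,0,0,0],
    [0,0,0,0,0,0],
    [0,0,0,0,0,0],
  ],
)

```text
clock: 16.9
position: [482.3, 37.6, 101.6]
ee_rot: [0.739, -0.673, 0.006, -0.0]
contact_force: [-8.3, 1.3, 32.5]
gripper_width: 28.1
grasp_force: 62.9
```

Run:
```python
from h import *
s=grab('scene','s12'); d=grab('wrist','w12'); st=read_state(); print(st['position'],st['contact_force'],st['grasp_force']); orange(s,mn=30); orange(d)
A=cv2.resize(s['image'][150:250,190:290],(400,400),interpolation=2); B=d['image'][20:420,120:520]
cv2.imwrite('pics/c12.png',np.hstack([A,B])[:,:,::-1])
```

```text
[482.25357696  37.58671953 101.57770748] [-7.90479474  1.03731841 32.60145423] 62.91859555989504
orange [275.9 179.9] [255 166  49  26 680]
orange [235.6 191.2] [230 183  10  16  89]
orange [256.2 203.6] [251 198  12  12 113]
orange [278.6 207.8] [273 203  12  11 114]
orange [321.2  21.6] [ 281    0   81   52 3226]
orange [322.4 165.2] [ 287  130   71   72 3954]
orange [ 23.1 302.2] [   0  216   63  157 6536]
orange [324.9 311.5] [ 293  267   65   87 4649]
```

View pics/c12.png

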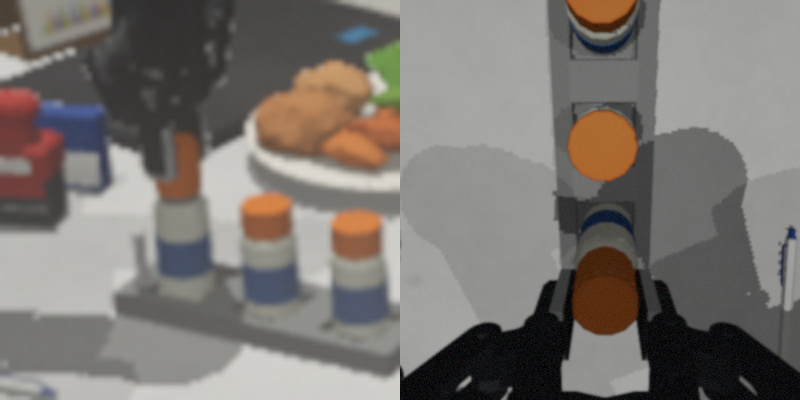

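The cap sits home on the collar at about (178,198) in the scene crop. The vial is upright, both neighbours are standing, and the arm is holding a steady push of about 32 N. Handing in.

```bash
python3 -c "from bench import job_done; print(job_done())"
```

```text
the job is handed in; nothing more can be done
None
```

The vial stands upright in the end well with its two neighbours undisturbed. The cap clicked on and sits on the collar, and the arm was still pressing it down with about 32 N at hand-in, around 17 s into the 51 s allowed.

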